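# Set out the cleaned chandelier column parts for refitting

### The job

The four turned parts of a chandelier column stand on the cleaning rack in the order they came off the centre rod; they go back on the other way round, so move them to the fitter's rack in the reverse order: the part at the left end of the cleaning rack goes to the right end of the fitter's rack (both seen from the same side), the next one beside it, and so on. Stand each part upright and flat on the floor of its well, setting it down gently rather than dropping it, and do not tip any part over. Leave the polish tin, the oil jar and the screwdriver where they are.

Things in the scene. Friction and masses are not known exactly. Their poses are not given: they have to be found in the camera images.
- ball_mid (a point): Polished brass ball knop, 76 mm tall: foot 48 mm across and 6 mm high, narrow neck, ball with a plain band 50 mm across from 30 to 46 mm above the foot (grip there, at mid-height), small 34 mm collar on top. Origin of this point: on the part's axis, half-way up; its z axis points up the part. It is round, so yaw does not matter. Foot flat, mass about 0.3 kg, loose, standing on a draining disc at the start. 
- vase_mid (a point): Blue ceramic baluster (vase shape) with brass foot, 96 mm tall: foot 50 mm across and 6 mm high, belly 47 mm across from 38 to 60 mm above the foot (grip there, at mid-height), 34 mm blue collar on top. Origin of this point: on the part's axis, half-way up; its z axis points up the part. It is round, so yaw does not matter. Foot flat, mass about 0.3 kg, loose, standing on a draining disc at the start. 
- drum_mid (a point): Black enamelled drum with a thin flush brass band near its black top and a brass foot rim, 70 mm tall: barrel 44 mm across from 6 mm above the foot to the top (grip at mid-height), foot rim 50 mm across and 6 mm high. Origin of this point: on the part's axis, half-way up; its z axis points up the part. It is round, so yaw does not matter. Foot flat, mass about 0.3 kg, loose, standing on a draining disc at the start. 
- bell_mid (a point): Copper bell, 82 mm tall: flared skirt 52 mm across at the foot, narrowing within 12 mm of height to a straight body 39 mm across up to 57 mm above the foot (grip there, at mid-height), round shoulder, 30 mm collar on top. Origin of this point: on the part's axis, half-way up; its z axis points up the part. It is round, so yaw does not matter. Foot flat, mass about 0.3 kg, loose, standing on a draining disc at the start. 
- clean_rack: The cleaning rack, fixed to the bench: a long shallow aluminium drip tray, 98 mm (its x) by 380 mm (its y) by 12 mm high, with four draining discs in a row along its y axis at y = -135, -45, +45 and +135 mm. Origin: centre of its underside, on the bench top (z = 0). Its y axis points roughly to the robot's left (yaw within 0.13 rad). It may stand nearer to or farther from the robot than the fitter's rack.
- disc_ball: The fixed draining disc on which the brass ball stands at the start: grey steel, 72 mm across, rubber top; origin on the bench top (z = 0) under its centre, its top 22 mm above that. All four discs look alike; this one stays as a record of where the brass ball stood in the row.
- disc_vase: The fixed draining disc on which the blue vase stands at the start: grey steel, 72 mm across, rubber top; origin on the bench top (z = 0) under its centre, its top 22 mm above that. All four discs look alike; this one stays as a record of where the blue vase stood in the row.
- disc_drum: The fixed draining disc on which the black drum stands at the start: grey steel, 72 mm across, rubber top; origin on the bench top (z = 0) under its centre, its top 22 mm above that. All four discs look alike; this one stays as a record of where the black drum stood in the row.
- disc_bell: The fixed draining disc on which the copper bell stands at the start: grey steel, 72 mm across, rubber top; origin on the bench top (z = 0) under its centre, its top 22 mm above that. All four discs look alike; this one stays as a record of where the copper bell stood in the row.
- fit_rack: The fitter's rack, fixed to the bench: a pale beech board with dark end cheeks, 100 mm (its x) by 398 mm over the cheeks (its y), board top 22 mm high, cheeks 30 mm. Four round green-lined wells in a row along its y axis at x = 0, y = -135, -45, +45, +135 mm; each is 68 mm across and 6 mm deep, its floor 16 mm above the bench. Empty at the start. Origin: centre of its underside, on the bench top (z = 0). Its y axis points roughly to the robot's left (yaw within 0.13 rad).
- polish_tin: Bystander: red polish tin, 68 mm across, 62 mm tall, loose, origin at the centre of its underside. Stands to the robot's left of the racks.
- oil_jar: Bystander: amber glass oil jar with black cap, 54 mm across, 85 mm tall, loose, origin at the centre of its underside. Stands to the robot's right of the racks.
- driver: Bystander: screwdriver, 200 mm long, lying loose to the robot's right of the racks; origin under its middle, handle to its -x.
Mind the look-alikes: they are no part of the job. What is shaped like the disc_bell but purple or red is not meant.

How it is judged:
By the outcome, as a careful person would: the job done as asked, in the order asked, and still so for the second after the job is handed in, with the robot touching nothing.
It also fails if it takes over 109 s, if anything falls off the work surface, if the arm or the gripper's body presses on something with over 40 N, if the wrist force passes 120 N, or if a joint passes its speed limit or range.

### The arm

A 6-joint arm with a two-finger parallel gripper is mounted at the origin on the work surface. World frame = base frame: x ahead of the robot, y to its left, z up, the work surface at z = 0. Lengths are in m, angles in rad, forces in N, time in s.
With the tool pointing down it reaches from about 0.25 to 0.775 m from the base axis. Payload 4 kg.
Tool frame: the origin (TCP) lies on the centre line of the jaws, within the pads' length; the fingertips stand 22 mm ahead of it and the grasp point (between the pads) lies 3 mm ahead of it; z points along the fingers, y is the direction in which the jaws open and shut (so a half turn about z gives the same grasp; the last joint's range is limited). The gripper opens to 94 mm and grips with 3 to 60 N. Pads are 16 mm wide; open, the fingers measure 119 mm over their backs; the gripper's body (75 mm by 177 mm) begins 78 mm behind the grasp point.
Start: joints at [1.097, 0.087, 1.371, -0, 1.684, -0.103], TCP at [0.199, 0.513, 0.207] pointing down, gripper open.
Joint ranges: [-3.1, 3.1], [-0.76, 2.03], [0.27, 2.55], [-1.08, 4.22], [0.17, 2.65], [-2.57, 2.57]. Speed limits (rad/s): [2.79, 2.79, 3.14, 3.14, 3.14, 3.14].

### API

Orientations are given as [roll, pitch, yaw] about the fixed x, y, z axes, in that order (R = Rz(yaw) Ry(pitch) Rx(roll)).
In Python, from bench import robot gives the robot as it stands. The module is installed in compiled form; this text tells all that it offers.
- The arm moves only by the shell command python3 -m inch 'ROWS'. ROWS is JSON, a list of rows, each an object with "linear": the shift along the world's x, y, z scaled (see below), a list of three; "twist": the turn about the world's z scaled (see below); "gripper": the opening, from 0 (shut) to 1 (fully open). In form: [{"linear": [x, y, z], "twist": twist, "gripper": gripper}, ...]. A call has 1 to 10 rows; each row is the pose to reach, as a shift and turn from the pose commanded when the call began; what a row does not reach only later rows make up. The controller multiplies each number of a shift by 0.1 m and each number of a turn by 60 degrees. A row lasts 1/12 s, in which the tool goes at most 41.7 mm and 7.16 degrees, less where a joint would pass 70% of its speed; a pose out of reach is approached as far as the arm can. A call with a number of a shift or a turn outside -1 to 1 is refused whole. A call with a gripper value outside its range is refused whole. The fingers move at their own pace and stop on an object; the grip force is fixed at half the most. Time passes only in rows, so rows that repeat a pose let the fingers close. It gives the time, the measured TCP pose, the force and the opening at its end, in the units of the state.
- robot.get_obs(): the state, without advancing time (a new reading comes with each control period).
- robot.snapshot(name): name is "scene" or "top" or "wrist"; returns a dict with "image" (420x560x3 uint8, red, green, blue), "depth" (420x560 float32, m along the optical axis (not along the pixel's ray), 0 where there is no reading), "mtx" (3x3 intrinsics, pixels), "k1" (the pictures are not rectified: a ray, as slopes to the right and down, at radius r is drawn at 1 + k1 r^2 times it, then the intrinsics apply), "rvec" (rotation vector, rad) and "tvec" (3), from world to camera coordinates, as OpenCV has them; the wrist camera has in their place "hand_eye" (4x4, takes a point from camera to tool coordinates, whose origin is the TCP and whose axes are the flange's). Camera axes: x right, y down, z forward; pixel columns grow to the right and rows downward; lengths in m; the calibration is good to about 2 mm. A picture is of the moment at which its call begins: read the wrist's pose just before it.
- robot.close_job(): hands the job in, once; it reports no verdict.
The state is a dict: "time": time; "joint_positions": joint angles; "qvel": joint speeds; "joint_torque": joint torques, N m; "tool_pos": TCP position; "ee_rot": TCP orientation; "wrist_force": force on the tool from outside, world axes, zero at the start; "wrist_torque": the same for the moment, N m; "width": finger opening in m.
Only numpy, scipy, OpenCV 4.12 (cv2) and the standard library are available. Lean on these libraries where they do the work, as an engineer would, in place of code of your own. Each camera call takes 0.05 s, during which the arm holds its last target.

## Working session

There is one attempt and no reset: what is moved stays moved. The work goes in short steps, Python scripts to look and compute and a shell command to move; the robot and the scene stay as the last step left them, time stands still between calls to the robot, and variables do not carry over. Pictures are saved under pics/ and viewed, and the job is handed in when it is done.

```bash
mkdir -p pics; ls; cat > h.py <<'E'
import numpy as np, cv2
from bench import robot
def snap(n, f=None):
    s=robot.snapshot(n)
    if f: cv2.imwrite('pics/'+f, cv2.cvtColor(s['image'],cv2.COLOR_RGB2BGR))
    return s
E
python3 - <<'E'
from h import *
o=robot.get_obs(); print(o)
for n in ['scene','top']:
    s=snap(n,n+'0.png'); print(n,s['mtx'],s['k1'],s['rvec'],s['tvec'])
s=snap('wrist','wrist0.png'); print(s['hand_eye'],s['k1'],s['mtx'])
E
```

```text
pics
{'time': 0.0, 'joint_positions': array([ 1.09689104e+00,  8.79513542e-02,  1.37224927e+00, -1.10372842e-05,
        1.68358825e+00, -1.03108761e-01]), 'qvel': array([-0.00016702,  0.00106567,  0.00185797,  0.00070896, -0.00092162,
        0.00115471]), 'joint_torque': array([-2.66523653e-03, -3.40184498e+01, -3.02422893e+01,  7.14936526e-02,
        3.32705432e-02, -1.88491445e-04]), 'tool_pos': array([0.19906   , 0.51213067, 0.2062087 ]), 'ee_rot': array([-3.13940697e+00, -2.15136891e-04,  2.77079466e+00]), 'wrist_force': array([-0.61807733, -0.69417585,  0.63077341]), 'wrist_torque': array([-0.01703123, -0.01760737, -0.00186634]), 'width': 0.09384255678786281}
scene [[435.89916024   0.         277.42494268]
 [  0.         435.89916024 208.52436683]
 [  0.           0.           1.        ]] -0.14049257735301374 [ 1.20696291  2.4304426  -0.84458247] [ 0.3176546  -0.25263768  1.36188065]
top [[410.11727036   0.         277.96119971]
 [  0.         410.11727036 212.22418955]
 [  0.           0.           1.        ]] 0.003414649859595758 [ 2.1989183  -2.17726225  0.10618418] [-0.01887671  0.52511885  1.08517825]
[[ 1.79223891e-04 -9.71654256e-01 -2.36406378e-01  6.76382144e-02]
 [ 9.99999827e-01  4.19031883e-05  5.85891337e-04 -1.19719504e-04]
 [-5.59377630e-04 -2.36406442e-01  9.71654096e-01 -1.78132317e-01]
 [ 0.00000000e+00  0.00000000e+00  0.00000000e+00  1.00000000e+00]] -0.030887118844026132 [[316.9300501    0.         271.58540119]
 [  0.         316.9300501  210.58014612]
 [  0.           0.           1.        ]]
```

View pics/scene0.png

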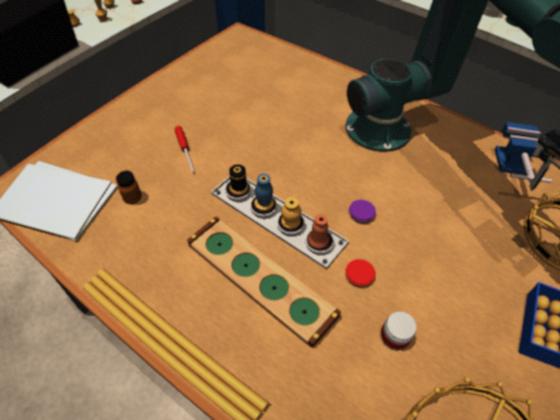

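View pics/top0.png

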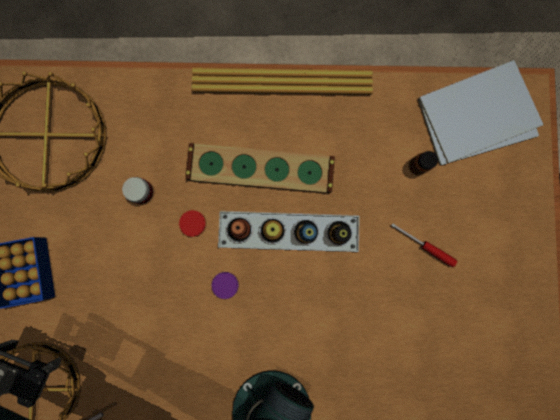

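View pics/wrist0.png

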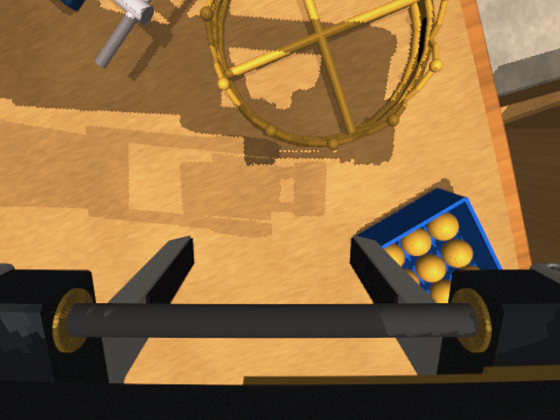

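The top view shows the cleaning rack nearer the robot, at about row 231. From left to right it holds the copper bell (238,230), ball (272,230), vase (306,232) and drum (340,233). The fitter's rack is farther away, with green wells at about (210,163), (243,167), (276,169) and (309,172). The red and purple discs are decoys. I'll measure with both fixed cameras.

```bash
cat >> h.py <<'E'
def cam(s, o=None):
    """returns R (cam->world), C (centre)"""
    if 'rvec' in s:
        R=cv2.Rodrigues(np.array(s['rvec'],float))[0]; t=np.array(s['tvec'],float).ravel()
        return R.T, -R.T@t
    from scipy.spatial.transform import Rotation as Ro
    T=np.eye(4); T[:3,:3]=Ro.from_euler('xyz',o['ee_rot']).as_matrix(); T[:3,3]=o['tool_pos']
    X=T@np.array(s['hand_eye']); return X[:3,:3],X[:3,3]
def rays(s,px,o=None):
    R,C=cam(s,o)
    p=cv2.undistortPoints(np.array(px,float).reshape(-1,1,2),s['mtx'],np.array([s['k1'],0,0,0.])).reshape(-1,2)
    return C, np.c_[p,np.ones(len(p))]@R.T
def onplane(s,px,z,o=None):
    C,d=rays(s,px,o); return C+d*((z-C[2])/d[:,2])[:,None]
def tri(C1,d1,C2,d2):
    A=np.c_[d1,-d2]; x=np.linalg.lstsq(A,C2-C1,rcond=None)[0]
    p,q=C1+d1*x[0],C2+d2*x[1]; return (p+q)/2, np.linalg.norm(p-q)
def cloud(s,o=None):
    h,w=s['depth'].shape; v,u=np.mgrid[:h,:w]
    C,d=rays(s,np.c_[u.ravel(),v.ravel()],o)
    return (C+d*s['depth'].reshape(-1,1)).reshape(h,w,3)
def blobs(mask,amin=60):
    n,l,st,c=cv2.connectedComponentsWithStats(mask.astype(np.uint8))
    return [(c[i],st[i,4],l==i) for i in range(1,n) if st[i,4]>amin]
E
python3 - <<'E'
from h import *
np.set_printoptions(precision=4,suppress=True)
R={}
for n in ['top','scene']:
    s=robot.snapshot(n); hsv=cv2.cvtColor(s['image'],cv2.COLOR_RGB2HSV)
    m=cv2.inRange(hsv,(60,70,40),(95,255,255))
    L=[]
    for c,a,l in blobs(m,150):
        cn=max(cv2.findContours(l.astype(np.uint8),0,2)[0],key=cv2.contourArea)
        e=cv2.fitEllipse(cn); 
        p=onplane(s,[e[0]],0.019)[0]
        if 0.3<p[0]<0.8 and abs(p[1])<.35: L.append((p[1],e,p,a))
    L.sort(key=lambda x:-x[0]); R[n]=(s,L)
    for y,e,p,a in L: print(n,np.array(e[0]),np.array(e[1]),a,p)
    im=s['image']
    if n=='top': cr=im[130:260,170:380]
    else: cr=im[150:350,180:360]
    cv2.imwrite('pics/crop_%s.png'%n,cv2.resize(cv2.cvtColor(cr,cv2.COLOR_RGB2BGR),None,fx=3,fy=3,interpolation=2))
    P=cloud(s); 
    # parts: z>0.05
    m=(P[...,2]>0.045)&(P[...,2]<0.14)&(P[...,0]>0.3)&(P[...,0]<0.75)&(abs(P[...,1])<.3)&(s['depth']>0)
    for c,a,l in blobs(m,40):
        q=P[l]; zt=np.percentile(q[:,2],97); t=q[q[:,2]>zt-.006]
        print(n,'hi',c,a,'ztop',zt,'top mean',t.mean(0),'mid',(q.min(0)+q.max(0))/2)
A,B=R['top'],R['scene']
for a,b in zip(A[1],B[1]):
    C1,d1=rays(A[0],[a[1][0]]);C2,d2=rays(B[0],[b[1][0]]); print(tri(C1,d1[0],C2,d2[0]))
E
```

```text
top [210.685  163.0631] [21.3173 21.8707] 387 [0.6578 0.1707 0.019 ]
top [243.6519 166.0135] [21.5065 21.6953] 389 [0.6508 0.0809 0.019 ]
top [276.4721 168.9845] [21.3412 21.7834] 386 [ 0.6437 -0.0086  0.019 ]
top [309.2936 172.0069] [21.4612 21.7238] 389 [ 0.6365 -0.0982  0.019 ]
top hi [238.2199 228.0942] 191 ztop 0.10625820981993707 top mean [0.4792 0.0893 0.1032] mid [0.4795 0.0884 0.0767]
top hi [271.8636 229.8252] 286 ztop 0.09896018849598323 top mean [0.4763 0.0023 0.0965] mid [0.4755 0.002  0.0816]
top hi [306.9668 232.4908] 271 ztop 0.11949450016256821 top mean [ 0.4699 -0.0879  0.1169] mid [ 0.4697 -0.0877  0.092 ]
top hi [341.161  233.2509] 267 ztop 0.09391541524522823 top mean [ 0.4684 -0.1748  0.0909] mid [ 0.4689 -0.1744  0.0719]
scene [303.9984 311.1777] [23.3107 26.7871] 518 [0.6578 0.1722 0.019 ]
scene [273.6086 287.0768] [21.8824 25.8622] 472 [0.6505 0.0823 0.019 ]
scene [245.4274 264.4937] [20.3025 24.7665] 417 [ 0.6432 -0.0073  0.019 ]
scene [219.0206 243.254 ] [18.4615 23.8324] 370 [ 0.636  -0.0974  0.019 ]
scene hi [237.2971 175.2743] 350 ztop 0.09454801786249688 top mean [ 0.4705 -0.1744  0.0918] mid [ 0.4701 -0.1743  0.0706]
scene hi [263.4396 188.7107] 439 ztop 0.11944041980358304 top mean [ 0.4717 -0.0861  0.1175] mid [ 0.4743 -0.0846  0.0833]
scene hi [290.8665 209.8388] 397 ztop 0.0995767943673333 top mean [0.4774 0.0035 0.0976] mid [0.4788 0.0047 0.0742]
scene hi [319.6274 227.4493] 365 ztop 0.10565144835450338 top mean [0.4809 0.0906 0.1037] mid [0.4831 0.0904 0.0762]
(array([0.6577, 0.1714, 0.0179]), np.float64(0.0013500298998303144))
(array([0.6506, 0.0815, 0.0183]), np.float64(0.0012670918641219176))
(array([ 0.6434, -0.008 ,  0.0186]), np.float64(0.0013512741710410086))
(array([ 0.6362, -0.0978,  0.019 ]), np.float64(0.0009374172455757683))
```

```bash
ls pics
```

```text
crop_scene.png
crop_top.png
scene0.png
top0.png
wrist0.png
```

```bash
python3 -m inch '[{"linear":[0.2,-0.33,0.05],"twist":-0.09,"gripper":1},{"linear":[0.4,-0.67,0.1],"twist":-0.18,"gripper":1},{"linear":[0.6,-1,0.15],"twist":-0.27,"gripper":1}]'
python3 -m inch '[{"linear":[0.2,-0.33,0.05],"twist":-0.09,"gripper":1},{"linear":[0.4,-0.67,0.1],"twist":-0.18,"gripper":1},{"linear":[0.6,-1,0.15],"twist":-0.27,"gripper":1}]'
python3 -m inch '[{"linear":[0.2,-0.33,0.05],"twist":-0.09,"gripper":1},{"linear":[0.4,-0.67,0.1],"twist":-0.18,"gripper":1},{"linear":[0.6,-1,0.15],"twist":-0.27,"gripper":1}]'
python3 -m inch '[{"linear":[0.2,-0.33,0],"twist":-0.09,"gripper":1},{"linear":[0.4,-0.67,0],"twist":-0.18,"gripper":1},{"linear":[0.6,-1,0],"twist":-0.27,"gripper":1},{"linear":[0.6,-1,0],"twist":-0.27,"gripper":1}]'
```

```text
time: 0.5
tool_pos: [0.2593, 0.4115, 0.222]
ee_rot: [-3.141, 0.0, 2.486]
wrist_force: [0.6, -0.6, -0.3]
width: 0.0943
time: 0.75
tool_pos: [0.3197, 0.3109, 0.2376]
ee_rot: [3.141, 0.0, 2.201]
wrist_force: [1.5, 0.7, 0.8]
width: 0.0939
time: 1.0
tool_pos: [0.3797, 0.2109, 0.2528]
ee_rot: [3.141, -0.0, 1.918]
wrist_force: [0.4, -0.1, 0.4]
width: 0.0941
time: 1.33
tool_pos: [0.4418, 0.1071, 0.2517]
ee_rot: [3.141, 0.003, 1.628]
wrist_force: [0.2, 0.6, -0.5]
width: 0.094
```

View pics/crop_top.png

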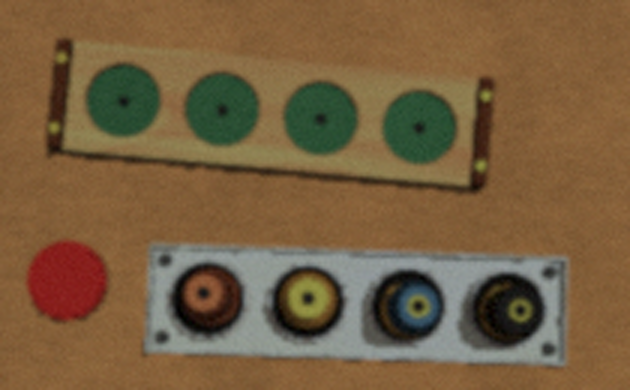

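The top crop confirms the order from left to right: copper bell, brass ball, blue vase, black drum. Next I'll take a wrist-camera view above the rack.

```bash
python3 - <<'E'
from h import *
o=robot.get_obs(); print(o['time'],o['tool_pos'],o['ee_rot'])
E
python3 -m inch '[{"linear":[0.1,-0.35,0],"twist":-0.04,"gripper":1},{"linear":[0.2,-0.7,0],"twist":-0.08,"gripper":1},{"linear":[0.3,-1,0],"twist":-0.1,"gripper":1},{"linear":[0.3,-1,0],"twist":-0.1,"gripper":1},{"linear":[0.3,-1,0],"twist":-0.1,"gripper":1}]'
python3 - <<'E'
from h import *
import pickle
o=robot.get_obs(); s=snap('wrist','w1.png'); pickle.dump((o,s),open('w1.pkl','wb')); print(o['time'],o['tool_pos'],o['ee_rot'])
E
```

```text
1.3333 [0.44175642 0.10713157 0.25173547] [3.1413114  0.00327188 1.62845851]
time: 1.75
tool_pos: [0.4693, 0.0121, 0.252]
ee_rot: [-3.141, -0.001, 1.533]
wrist_force: [-0.5, 0.2, -0.5]
width: 0.094
1.75 [0.46925007 0.01212565 0.25202561] [-3.14057014e+00 -7.43471095e-04  1.53331258e+00]
```

View pics/w1.png

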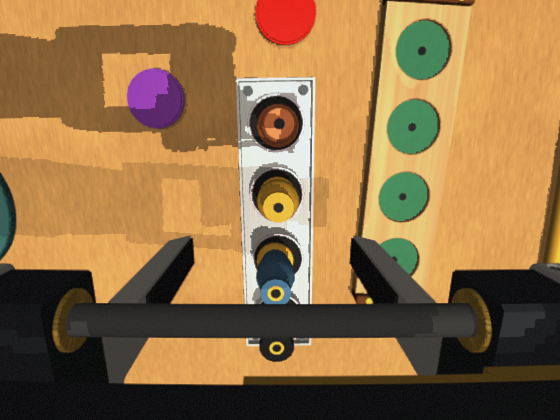

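The wrist view shows the bore holes on top of each part: bell (279,123), ball (278,208), vase (275,293) and drum (276,348). I'll refine these and triangulate them against the top and scene views.

```bash
cat > m.py <<'E'
from h import *
import pickle,sys
np.set_printoptions(precision=4,suppress=True)
o,s=pickle.load(open('w1.pkl','rb'))
g=cv2.cvtColor(s['image'],cv2.COLOR_RGB2GRAY).astype(int)
def hole(g,u,v,r=7,thr=None):
    w=g[v-r:v+r+1,u-r:u+r+1]; yy,xx=np.mgrid[-r:r+1,-r:r+1]
    t=(w[r,r]+np.median(w[xx**2+yy**2<36]))/2 if thr is None else thr
    l=cv2.connectedComponents((w<t).astype(np.uint8),connectivity=4)[1]; k=l==l[r,r]
    return u+xx[k].mean(), v+yy[k].mean(), k.sum()
names=['bell','ball','vase','drum']; H=[.082,.076,.096,.070]
for n,h,(u,v) in zip(names,H,[(279,123),(278,208),(275,293),(276,348)]):
    a=hole(g,u,v); print(n,a,onplane(s,[a[:2]],.022+h,o)[0])
hsv=cv2.cvtColor(s['image'],cv2.COLOR_RGB2HSV)
for c,a,l in blobs(cv2.inRange(hsv,(60,70,40),(95,255,255)),800):
    cn=max(cv2.findContours(l.astype(np.uint8),0,2)[0],key=cv2.contourArea); e=cv2.fitEllipse(cn)
    print(c,a,onplane(s,[e[0]],.019,o)[0])
# collar/top by depth (wrist)
P=cloud(s,o)
for n,h,(u,v) in zip(names,H,[(279,123),(278,208),(275,293),(276,348)]):
    q=P[v-14:v+15,u-14:u+15].reshape(-1,3); zt=np.percentile(q[:,2],95)
    t=q[abs(q[:,2]-zt)<.004]; print(n,'depth top',zt,(t[:,:2].max(0)+t[:,:2].min(0))/2, np.ptp(t[:,:2],axis=0))
m=(P[...,2]>.008)&(P[...,2]<.017)&(P[...,0]<.55)&(P[...,0]>.4)&(P[...,1]>-.05)&(P[...,1]<.2)
q=P[m]; print('tray', cv2.minAreaRect((q[:,:2]).astype(np.float32)))
E
python3 m.py
```

```text
bell (np.float64(279.08235294117645), np.float64(122.87647058823529), np.int64(170)) [0.4801 0.0904 0.104 ]
ball (np.float64(278.0833333333333), np.float64(207.29166666666666), np.int64(48)) [0.4764 0.0029 0.098 ]
vase (np.float64(275.29787234042556), np.float64(293.06382978723406), np.int64(47)) [ 0.47   -0.0877  0.118 ]
drum (np.float64(276.3809523809524), np.float64(347.9047619047619), np.int64(42)) [ 0.4686 -0.1764  0.092 ]
[422.3782  49.5261] 2340 [0.6575 0.1732 0.019 ]
[412.4739 126.061 ] 2049 [0.6505 0.0836 0.019 ]
[402.7525 196.222 ] 1770 [ 0.6432 -0.0064  0.019 ]
bell depth top 0.10606411972228336 [0.4799 0.0902] [0.0281 0.0274]
ball depth top 0.10012451646594545 [0.4762 0.0025] [0.0305 0.0314]
vase depth top 0.3623600713074727 [0.4717 0.0398] [0.0068 0.0017]
drum depth top 0.3657811982450164 [0.4716 0.0342] [0.0066 0.0027]
tray ((0.4773257076740265, 0.07353739440441132), (0.24904121458530426, 0.09856899082660675), 88.823486328125)
```

Wrist, top and scene agree within 1–2 mm, and the part tops measured in depth match the text within about 2 mm. The grasp targets are:

| Part | x (m) | y (m) |
|---|---|---|
| bell | .480 | .090 |
| ball | .4765 | .0027 |
| vase | .470 | -.0875 |
| drum | .4688 | -.176 |

I'll start with the bell.

```bash
python3 -m inch '[{"linear":[0.04,0.26,-0.3],"twist":0,"gripper":1},{"linear":[0.07,0.52,-0.6],"twist":0,"gripper":1},{"linear":[0.11,0.78,-0.9],"twist":0,"gripper":1},{"linear":[0.11,0.78,-0.9],"twist":0,"gripper":1},{"linear":[0.11,0.78,-0.9],"twist":0,"gripper":1}]'
python3 - <<'E'
from h import *
import pickle
o=robot.get_obs(); s=snap('wrist','w2.png'); pickle.dump((o,s),open('w2.pkl','wb')); print(o['time'],o['tool_pos'],o['ee_rot'])
E
```

```text
time: 2.22
tool_pos: [0.4783, 0.0929, 0.1605]
ee_rot: [-3.137, 0.0, 1.54]
wrist_force: [0.0, -0.4, 0.0]
width: 0.0944
2.2167 [0.47826977 0.09288256 0.16051767] [-3.13692187e+00  4.81294726e-04  1.54043114e+00]
```

View pics/w2.png

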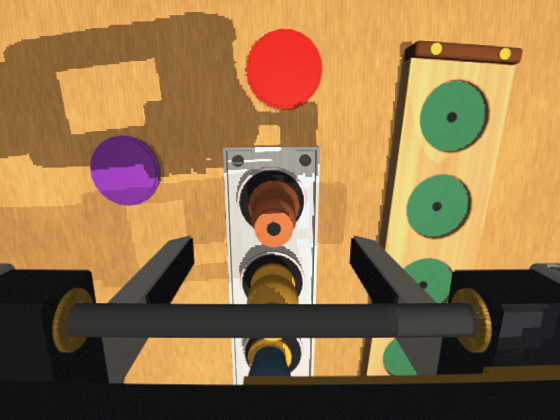

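The bell's bore is at (274,229), nearly on the jaw centre line. I'll compute its offset from the TCP and the finger corridor.

```bash
python3 - <<'E'
from h import *
import pickle
np.set_printoptions(precision=4,suppress=True)
o,s=pickle.load(open('w2.pkl','rb'))
g=cv2.cvtColor(s['image'],cv2.COLOR_RGB2GRAY).astype(int)
from m import hole
a=hole(g,274,229); print('BELL',a,onplane(s,[a[:2]],.104,o)[0])
for _ in range(2):
    o=robot.get_obs(); print(o['time'],o['tool_pos'],o['ee_rot'])
E
```

```text
bell (np.float64(279.08235294117645), np.float64(122.87647058823529), np.int64(170)) [0.4801 0.0904 0.104 ]
ball (np.float64(278.0833333333333), np.float64(207.29166666666666), np.int64(48)) [0.4764 0.0029 0.098 ]
vase (np.float64(275.29787234042556), np.float64(293.06382978723406), np.int64(47)) [ 0.47   -0.0877  0.118 ]
drum (np.float64(276.3809523809524), np.float64(347.9047619047619), np.int64(42)) [ 0.4686 -0.1764  0.092 ]
[422.3782  49.5261] 2340 [0.6575 0.1732 0.019 ]
[412.4739 126.061 ] 2049 [0.6505 0.0836 0.019 ]
[402.7525 196.222 ] 1770 [ 0.6432 -0.0064  0.019 ]
bell depth top 0.10606411972228336 [0.4799 0.0902] [0.0281 0.0274]
ball depth top 0.10012451646594545 [0.4762 0.0025] [0.0305 0.0314]
vase depth top 0.3623600713074727 [0.4717 0.0398] [0.0068 0.0017]
drum depth top 0.3657811982450164 [0.4716 0.0342] [0.0066 0.0027]
tray ((0.4773257076740265, 0.07353739440441132), (0.24904121458530426, 0.09856899082660675), 88.823486328125)
BELL (np.float64(274.29605263157896), np.float64(229.07894736842104), np.int64(152)) [0.4805 0.089  0.104 ]
2.2667 [0.4797 0.0919 0.1626] [-3.1412  0.0004  1.5386]
2.2667 [0.4797 0.0919 0.1626] [-3.1412  0.0004  1.5386]
```

```bash
sed -i 's/^for n,h/if __name__=="__main__":\n  pass\nfor n,h/' m.py; python3 - <<'E'
import re
t=open('m.py').read(); i=t.index('if __name__'); j=t.index("names="); 
open('mh.py','w').write(t[:j].replace("o,s=pickle.load(open('w1.pkl','rb'))\n","").replace("g=cv2.cvtColor(s['image'],cv2.COLOR_RGB2GRAY).astype(int)\n",""))
E
python3 -m inch '[{"linear":[0,-0.01,-0.25],"twist":0,"gripper":1},{"linear":[0,-0.01,-0.5],"twist":0,"gripper":1},{"linear":[0,-0.01,-0.75],"twist":0,"gripper":1},{"linear":[0,-0.01,-0.96],"twist":0,"gripper":1},{"linear":[0,-0.01,-0.96],"twist":0,"gripper":1},{"linear":[0,-0.01,-0.96],"twist":0,"gripper":1}]'
python3 -m inch '[{"linear":[0,0,0],"twist":0,"gripper":0},{"linear":[0,0,0],"twist":0,"gripper":0},{"linear":[0,0,0],"twist":0,"gripper":0},{"linear":[0,0,0],"twist":0,"gripper":0},{"linear":[0,0,0],"twist":0,"gripper":0},{"linear":[0,0,0],"twist":0,"gripper":0}]'
```

```text
time: 2.77
tool_pos: [0.4807, 0.0892, 0.0676]
ee_rot: [3.141, 0.0, 1.535]
wrist_force: [-0.5, -0.5, 0.6]
width: 0.0939
time: 3.27
tool_pos: [0.4805, 0.0897, 0.0668]
ee_rot: [3.141, -0.0, 1.535]
wrist_force: [0.2, -0.3, 1.0]
width: 0.0577
```

```bash

python3 -m inch '[{"linear":[0,0,0],"twist":0,"gripper":0},{"linear":[0,0,0],"twist":0,"gripper":0},{"linear":[0,0,0],"twist":0,"gripper":0},{"linear":[0,0,0],"twist":0,"gripper":0},{"linear":[0,0,0],"twist":0,"gripper":0},{"linear":[0,0,0],"twist":0,"gripper":0}]'
```

```text
time: 3.77
tool_pos: [0.4796, 0.0897, 0.0663]
ee_rot: [-3.14, 0.0, 1.535]
wrist_force: [-2.8, -0.4, 2.9]
width: 0.0381
```

```bash

python3 -m inch '[{"linear":[0,0,0.08],"twist":0,"gripper":0},{"linear":[0,0,0.25],"twist":0,"gripper":0},{"linear":[0,0,0.5],"twist":0,"gripper":0},{"linear":[0,0,0.75],"twist":0,"gripper":0},{"linear":[0.1,0,1],"twist":0,"gripper":0},{"linear":[0.35,0,1],"twist":0,"gripper":0},{"linear":[0.6,-0.1,1],"twist":0,"gripper":0},{"linear":[0.8,-0.3,1],"twist":0,"gripper":0}]'
python3 -m inch '[{"linear":[0.2,-0.25,0],"twist":0,"gripper":0},{"linear":[0.4,-0.5,0],"twist":0,"gripper":0},{"linear":[0.6,-0.75,0],"twist":0,"gripper":0},{"linear":[0.75,-1,0],"twist":0,"gripper":0}]'
python3 -m inch '[{"linear":[0,-0.25,0],"twist":0,"gripper":0},{"linear":[0.01,-0.5,0],"twist":0,"gripper":0},{"linear":[0.01,-0.56,0],"twist":0,"gripper":0},{"linear":[0.01,-0.58,0],"twist":0,"gripper":0},{"linear":[0.01,-0.58,0],"twist":0,"gripper":0}]'
python3 - <<'E'
from h import *
import pickle
o=robot.get_obs(); s=snap('wrist','w3.png'); pickle.dump((o,s),open('w3.pkl','wb')); print(o['time'],o['tool_pos'],o['ee_rot'])
E
```

```text
time: 4.43
tool_pos: [0.5623, 0.061, 0.1668]
ee_rot: [3.139, -0.001, 1.538]
wrist_force: [0.1, 0.4, -3.1]
width: 0.038
time: 4.77
tool_pos: [0.6368, -0.0418, 0.1652]
ee_rot: [3.141, 0.0, 1.535]
wrist_force: [-0.7, 0.6, -4.0]
width: 0.038
time: 5.18
tool_pos: [0.6362, -0.0984, 0.1657]
ee_rot: [-3.141, -0.001, 1.534]
wrist_force: [-0.1, -0.3, -3.1]
width: 0.0382
5.1833 [ 0.63624697 -0.09840926  0.16574322] [-3.14102179e+00 -8.56639303e-04  1.53434054e+00]
```

View pics/w3.png

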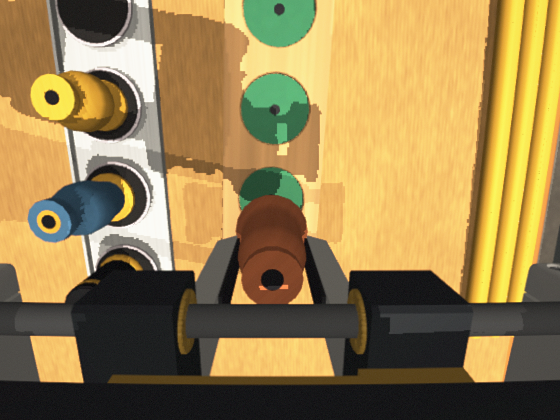

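The bell is held upright. The three remaining wells show at rows 10, 110 and 195, so the right-end well is under the bell. I'll lower it, finishing slowly.

```bash

python3 -m inch '[{"linear":[0,0,-0.25],"twist":0,"gripper":0},{"linear":[0,0,-0.5],"twist":0,"gripper":0},{"linear":[0,0,-0.75],"twist":0,"gripper":0},{"linear":[0,0,-0.9],"twist":0,"gripper":0},{"linear":[0,0,-0.97],"twist":0,"gripper":0},{"linear":[0,0,-0.99],"twist":0,"gripper":0},{"linear":[0,0,-0.99],"twist":0,"gripper":0}]'
python3 -m inch '[{"linear":[0,0,-0.01],"twist":0,"gripper":0},{"linear":[0,0,-0.02],"twist":0,"gripper":0},{"linear":[0,0,-0.03],"twist":0,"gripper":0},{"linear":[0,0,-0.04],"twist":0,"gripper":0},{"linear":[0,0,-0.04],"twist":0,"gripper":0}]'
```

```text
time: 5.82
tool_pos: [0.6365, -0.0974, 0.0676]
ee_rot: [3.141, -0.0, 1.536]
wrist_force: [-0.4, 0.1, -3.3]
width: 0.0383
time: 6.23
tool_pos: [0.6364, -0.0985, 0.0637]
ee_rot: [3.141, 0.0, 1.535]
wrist_force: [-0.7, -0.3, -3.3]
width: 0.0382
```

```bash

python3 -m inch '[{"linear":[0,0,-0.005],"twist":0,"gripper":0},{"linear":[0,0,-0.01],"twist":0,"gripper":0},{"linear":[0,0,-0.015],"twist":0,"gripper":0},{"linear":[0,0,-0.02],"twist":0,"gripper":0},{"linear":[0,0,-0.02],"twist":0,"gripper":0}]'
python3 -m inch '[{"linear":[0,0,-0.005],"twist":0,"gripper":0},{"linear":[0,0,-0.01],"twist":0,"gripper":0},{"linear":[0,0,-0.01],"twist":0,"gripper":0}]'
```

```text
time: 6.65
tool_pos: [0.6362, -0.0984, 0.0612]
ee_rot: [-3.141, -0.0, 1.535]
wrist_force: [-0.1, -0.2, -4.2]
width: 0.0385
time: 6.9
tool_pos: [0.6363, -0.0984, 0.0604]
ee_rot: [3.141, 0.0, 1.535]
wrist_force: [0.6, 0.0, -3.0]
width: 0.0381
```

```bash

python3 -m inch '[{"linear":[0,0,-0.005],"twist":0,"gripper":0},{"linear":[0,0,-0.01],"twist":0,"gripper":0},{"linear":[0,0,-0.01],"twist":0,"gripper":0}]'
python3 - <<'E'
from h import *
print([robot.get_obs()[k] for k in ('tool_pos','wrist_force')])
s=snap('scene','sc1.png')
E
```

```text
time: 7.15
tool_pos: [0.6363, -0.0984, 0.0603]
ee_rot: [3.141, 0.0, 1.535]
wrist_force: [-2.4, -0.3, 1.1]
width: 0.0383
[array([ 0.63634834, -0.0983935 ,  0.06033032]), array([-2.4096084 , -0.30157756,  1.12538855])]
```

Contact: the wrist force went from -3 N to +1.1 N. Releasing now.

```bash

python3 -m inch '[{"linear":[0,0,0],"twist":0,"gripper":1},{"linear":[0,0,0],"twist":0,"gripper":1},{"linear":[0,0,0],"twist":0,"gripper":1},{"linear":[0,0,0],"twist":0,"gripper":1},{"linear":[0,0,0.1],"twist":0,"gripper":1},{"linear":[0,0,0.3],"twist":0,"gripper":1},{"linear":[0,0,0.6],"twist":0,"gripper":1},{"linear":[0,0,0.9],"twist":0,"gripper":1}]'
python3 - <<'E'
from h import *
o=robot.get_obs();print([o[k] for k in ('tool_pos','wrist_force','width')])
s=snap('scene','sc2.png'); snap('wrist','w4.png')
cv2.imwrite('pics/sc2c.png',cv2.resize(cv2.cvtColor(s['image'][140:350,170:360],cv2.COLOR_RGB2BGR),None,fx=2.5,fy=2.5))
E
```

```text
time: 7.87
tool_pos: [0.6357, -0.0982, 0.1499]
ee_rot: [-3.14, -0.0, 1.535]
wrist_force: [0.7, -0.0, 0.2]
width: 0.0881
[array([ 0.6356988 , -0.09821365,  0.14991798]), array([ 0.70133777, -0.03467009,  0.20377533]), 0.08814516364406864]
```

View pics/w4.png

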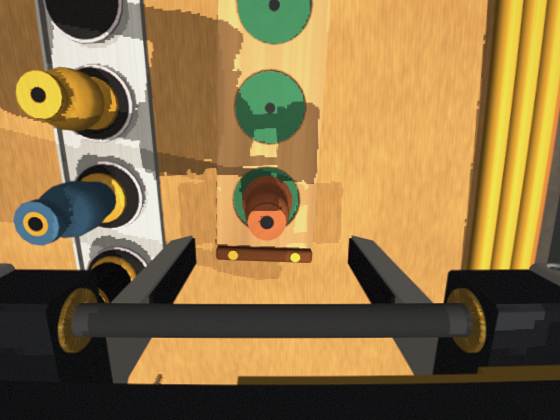

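View pics/sc2c.png

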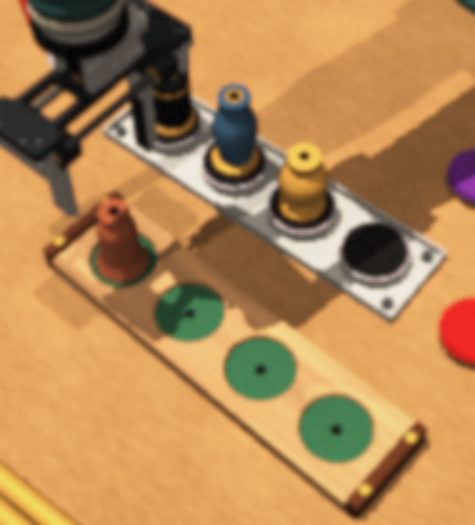

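The bell stands upright at (265,195), centred in the right-end well, and the cheek is beside it. The other parts are undisturbed. Next is the ball.

```bash

python3 -m inch '[{"linear":[-0.2,0.17,0.15],"twist":0,"gripper":1},{"linear":[-0.5,0.34,0.15],"twist":0,"gripper":1},{"linear":[-0.75,0.6,0.15],"twist":0,"gripper":1},{"linear":[-0.95,0.9,0.15],"twist":0,"gripper":1}]'
python3 -m inch '[{"linear":[-0.3,0.11,0],"twist":0,"gripper":1},{"linear":[-0.55,0.11,-0.1],"twist":0,"gripper":1},{"linear":[-0.64,0.11,-0.15],"twist":0,"gripper":1},{"linear":[-0.64,0.11,-0.15],"twist":0,"gripper":1},{"linear":[-0.64,0.11,-0.15],"twist":0,"gripper":1}]'
python3 - <<'E'
from mh import *
o=robot.get_obs(); s=snap('wrist','w5.png'); print(o['time'],o['tool_pos'],o['ee_rot'])
print(robot.get_obs()['tool_pos'])
pickle.dump((o,s),open('w5.pkl','wb'))
E
```

```text
time: 8.3
tool_pos: [0.5398, -0.0085, 0.1645]
ee_rot: [3.141, 0.0, 1.533]
wrist_force: [1.2, 0.6, -0.1]
width: 0.0942
time: 8.72
tool_pos: [0.4772, 0.0027, 0.1495]
ee_rot: [3.141, 0.0, 1.535]
wrist_force: [0.4, -0.3, 0.2]
width: 0.0938
8.7167 [0.4772 0.0027 0.1495] [3.1408 0.     1.5351]
[0.478  0.0025 0.1498]
```

View pics/w5.png

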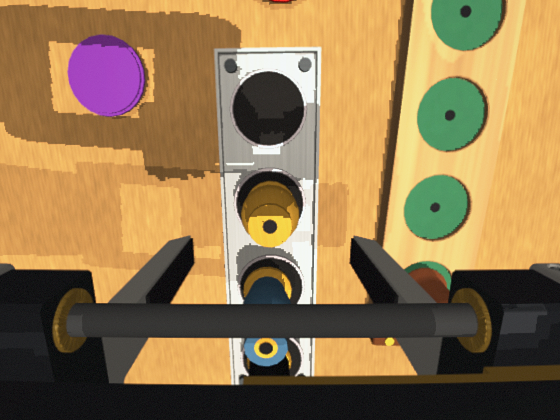

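The ball's bore is at (270,227), centred in the jaws. Descending and gripping.

```bash

python3 -m inch '[{"linear":[-0.01,0,-0.25],"twist":0,"gripper":1},{"linear":[-0.01,0,-0.5],"twist":0,"gripper":1},{"linear":[-0.01,0,-0.75],"twist":0,"gripper":1},{"linear":[-0.01,0,-0.87],"twist":0,"gripper":1},{"linear":[-0.01,0,-0.87],"twist":0,"gripper":1},{"linear":[-0.01,0,-0.87],"twist":0,"gripper":0.3},{"linear":[-0.01,0,-0.87],"twist":0,"gripper":0},{"linear":[-0.01,0,-0.87],"twist":0,"gripper":0},{"linear":[-0.01,0,-0.87],"twist":0,"gripper":0},{"linear":[-0.01,0,-0.87],"twist":0,"gripper":0}]'
python3 -m inch '[{"linear":[0,0,0],"twist":0,"gripper":0},{"linear":[0,0,0],"twist":0,"gripper":0},{"linear":[0,0,0],"twist":0,"gripper":0},{"linear":[0,0,0],"twist":0,"gripper":0}]'
```

```text
time: 9.6
tool_pos: [0.4772, 0.0025, 0.0636]
ee_rot: [3.139, 0.0, 1.535]
wrist_force: [-0.1, 0.1, 0.1]
width: 0.0642
time: 9.93
tool_pos: [0.4761, 0.0026, 0.0628]
ee_rot: [-3.141, 0.0, 1.535]
wrist_force: [-1.1, -0.4, 3.3]
width: 0.0492
```

```bash

python3 -m inch '[{"linear":[0,0,0.08],"twist":0,"gripper":0},{"linear":[0,0,0.25],"twist":0,"gripper":0},{"linear":[0,0,0.5],"twist":0,"gripper":0},{"linear":[0.05,0,0.75],"twist":0,"gripper":0},{"linear":[0.2,0,1],"twist":0,"gripper":0},{"linear":[0.45,0,1],"twist":0,"gripper":0},{"linear":[0.75,-0.05,1],"twist":0,"gripper":0},{"linear":[1,-0.1,1],"twist":0,"gripper":0}]'
python3 -m inch '[{"linear":[0.3,0,0],"twist":0,"gripper":0},{"linear":[0.55,0,0],"twist":0,"gripper":0},{"linear":[0.67,0,0],"twist":0,"gripper":0},{"linear":[0.67,0,-0.1],"twist":0,"gripper":0},{"linear":[0.67,0,-0.3],"twist":0,"gripper":0},{"linear":[0.67,0,-0.3],"twist":0,"gripper":0},{"linear":[0.67,0,-0.3],"twist":0,"gripper":0}]'
python3 - <<'E'
from mh import *
o=robot.get_obs(); s=snap('wrist','w6.png'); print(o['time'],o['tool_pos'],o['ee_rot'])
E
```

```text
time: 10.6
tool_pos: [0.5779, -0.0073, 0.1629]
ee_rot: [3.14, -0.0, 1.536]
wrist_force: [0.2, -0.3, -2.1]
width: 0.0491
time: 11.18
tool_pos: [0.6411, -0.0071, 0.1297]
ee_rot: [-3.136, -0.0, 1.535]
wrist_force: [0.1, -0.4, -2.8]
width: 0.0489
11.1833 [ 0.6411 -0.0071  0.1297] [-3.1356 -0.0004  1.5352]
```

View pics/w6.png

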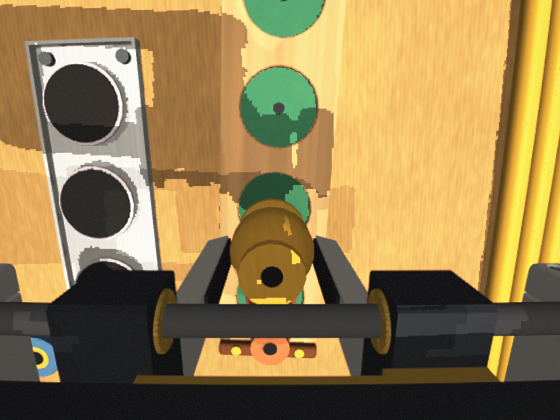

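Two wells are clear at (285,8) and (279,107), one more is partly covered at about (275,200), and some green shows below the ball. I'll check which well is which by projection.

```bash
python3 - <<'E'
from h import *
np.set_printoptions(precision=4,suppress=True)
o=robot.get_obs(); s=robot.snapshot('wrist'); print(o['tool_pos'],o['wrist_force'])
print(onplane(s,[(285,8),(279,107),(275,200),(270,300)],.016,o))
print('ball hole',onplane(s,[(272,277)],o['tool_pos'][2]-.003+.038,o))
hsv=cv2.cvtColor(s['image'],cv2.COLOR_RGB2HSV)
for c,a,l in blobs(cv2.inRange(hsv,(60,70,40),(95,255,255)),2500):
    cn=max(cv2.findContours(l.astype(np.uint8),0,2)[0],key=cv2.contourArea); e=cv2.fitEllipse(cn)
    print(c,a,onplane(s,[e[0]],.019,o)[0])
E
```

```text
[ 0.6421 -0.0072  0.1315] [ 0.0165 -0.2243 -2.6073]
[[ 0.6596  0.1629  0.016 ]
 [ 0.6522  0.0836  0.016 ]
 [ 0.6459 -0.0004  0.016 ]
 [ 0.6373 -0.1049  0.016 ]]
ball hole [[ 0.6429 -0.0076  0.1665]]
[276.7759 106.7244] 4481 [0.6502 0.0836 0.019 ]
```

The ball is over the well at y≈-0.007. Lowering it.

```bash

python3 -m inch '[{"linear":[0,0,-0.25],"twist":0,"gripper":0},{"linear":[0,0,-0.45],"twist":0,"gripper":0},{"linear":[0,0,-0.6],"twist":0,"gripper":0},{"linear":[0,0,-0.68],"twist":0,"gripper":0},{"linear":[0,0,-0.7],"twist":0,"gripper":0},{"linear":[0,0,-0.71],"twist":0,"gripper":0},{"linear":[0,0,-0.72],"twist":0,"gripper":0},{"linear":[0,0,-0.72],"twist":0,"gripper":0}]'
python3 -m inch '[{"linear":[0,0,-0.005],"twist":0,"gripper":0},{"linear":[0,0,-0.01],"twist":0,"gripper":0},{"linear":[0,0,-0.015],"twist":0,"gripper":0},{"linear":[0,0,-0.015],"twist":0,"gripper":0}]'
```

```text
time: 11.95
tool_pos: [0.6443, -0.0074, 0.0621]
ee_rot: [3.139, 0.0, 1.535]
wrist_force: [-0.5, 0.8, -2.9]
width: 0.0491
time: 12.28
tool_pos: [0.6434, -0.0074, 0.059]
ee_rot: [3.141, 0.0, 1.535]
wrist_force: [-0.0, 0.4, -3.3]
width: 0.0493
```

```bash

python3 -m inch '[{"linear":[0,0,-0.005],"twist":0,"gripper":0},{"linear":[0,0,-0.01],"twist":0,"gripper":0},{"linear":[0,0,-0.015],"twist":0,"gripper":0},{"linear":[0,0,-0.015],"twist":0,"gripper":0}]'
python3 -m inch '[{"linear":[0,0,-0.005],"twist":0,"gripper":0},{"linear":[0,0,-0.005],"twist":0,"gripper":0},{"linear":[0,0,-0.01],"twist":0,"gripper":0},{"linear":[0,0,-0.01],"twist":0,"gripper":0}]'
```

```text
time: 12.62
tool_pos: [0.6432, -0.0073, 0.0572]
ee_rot: [-3.141, -0.0, 1.535]
wrist_force: [-0.0, 0.4, -2.2]
width: 0.049
time: 12.95
tool_pos: [0.6434, -0.0074, 0.0569]
ee_rot: [3.141, 0.0, 1.535]
wrist_force: [-1.2, 0.4, -0.8]
width: 0.0489
```

```bash

python3 -m inch '[{"linear":[0,0,-0.005],"twist":0,"gripper":0},{"linear":[0,0,-0.005],"twist":0,"gripper":0},{"linear":[0,0,-0.005],"twist":0,"gripper":0}]'
python3 -m inch '[{"linear":[0,0,0],"twist":0,"gripper":1},{"linear":[0,0,0],"twist":0,"gripper":1},{"linear":[0,0,0],"twist":0,"gripper":1},{"linear":[0,0,0],"twist":0,"gripper":1},{"linear":[0,0,0.1],"twist":0,"gripper":1},{"linear":[0,0,0.3],"twist":0,"gripper":1},{"linear":[0,0,0.6],"twist":0,"gripper":1},{"linear":[0,0,0.95],"twist":0,"gripper":1}]'
python3 - <<'E'
from h import *
snap('wrist','w7.png')
E
```

```text
time: 13.2
tool_pos: [0.6434, -0.0074, 0.0569]
ee_rot: [3.141, 0.0, 1.535]
wrist_force: [-2.2, 0.7, 4.1]
width: 0.0485
time: 13.87
tool_pos: [0.642, -0.0072, 0.15]
ee_rot: [-3.137, -0.0, 1.535]
wrist_force: [1.3, 0.0, -0.1]
width: 0.0938
```

View pics/w7.png

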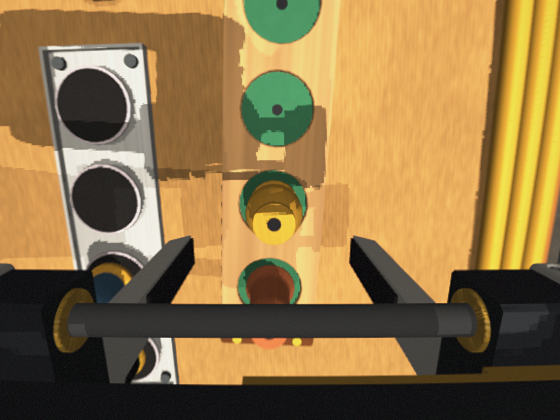

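The ball stands upright and centred in its well at (273,205), beside the bell. Next is the vase.

```bash

python3 -m inch '[{"linear":[-0.25,-0.1,0.15],"twist":0,"gripper":1},{"linear":[-0.5,-0.25,0.2],"twist":0,"gripper":1},{"linear":[-0.75,-0.4,0.2],"twist":0,"gripper":1},{"linear":[-1,-0.55,0.2],"twist":0,"gripper":1}]'
python3 -m inch '[{"linear":[-0.3,-0.15,0],"twist":0,"gripper":1},{"linear":[-0.6,-0.25,0],"twist":0,"gripper":1},{"linear":[-0.73,-0.25,0],"twist":0,"gripper":1},{"linear":[-0.73,-0.25,0],"twist":0,"gripper":1},{"linear":[-0.73,-0.25,0],"twist":0,"gripper":1}]'
python3 - <<'E'
from mh import *
o=robot.get_obs(); s=snap('wrist','w8.png'); print(o['time'],o['tool_pos'],o['ee_rot'])
print(robot.get_obs()['tool_pos'])
pickle.dump((o,s),open('w8.pkl','wb'))
E
```

```text
time: 14.25
tool_pos: [0.543, -0.0629, 0.1723]
ee_rot: [3.139, 0.001, 1.536]
wrist_force: [-0.5, -0.2, 0.7]
width: 0.0942
time: 14.67
tool_pos: [0.4706, -0.0876, 0.1718]
ee_rot: [3.139, 0.0, 1.534]
wrist_force: [-0.2, -0.8, 0.1]
width: 0.0938
14.6667 [ 0.4706 -0.0876  0.1718] [3.1389 0.0004 1.5344]
[ 0.4711 -0.0874  0.1716]
```

View pics/w8.png

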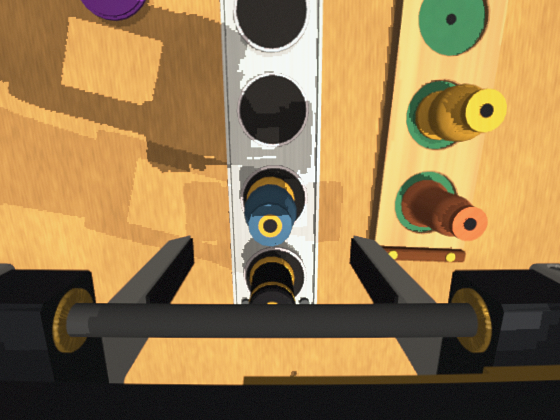

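The vase's bore is at (270,226), centred in the jaws.

```bash

python3 -m inch '[{"linear":[0,0,-0.25],"twist":0,"gripper":1},{"linear":[0,0,-0.5],"twist":0,"gripper":1},{"linear":[0,0,-0.75],"twist":0,"gripper":1},{"linear":[0,0,-0.95],"twist":0,"gripper":1},{"linear":[0,0,-0.99],"twist":0,"gripper":1},{"linear":[0,0,-0.99],"twist":0,"gripper":0.3},{"linear":[0,0,-0.99],"twist":0,"gripper":0},{"linear":[0,0,-0.99],"twist":0,"gripper":0},{"linear":[0,0,-0.99],"twist":0,"gripper":0},{"linear":[0,0,-0.99],"twist":0,"gripper":0}]'
python3 -m inch '[{"linear":[0,0,0],"twist":0,"gripper":0},{"linear":[0,0,0],"twist":0,"gripper":0},{"linear":[0,0,0],"twist":0,"gripper":0},{"linear":[0,0,0],"twist":0,"gripper":0},{"linear":[0,0,0],"twist":0,"gripper":0}]'
```

```text
time: 15.55
tool_pos: [0.4714, -0.0876, 0.0734]
ee_rot: [3.139, 0.001, 1.535]
wrist_force: [-0.9, -0.1, 0.0]
width: 0.064
time: 15.97
tool_pos: [0.4698, -0.0874, 0.0723]
ee_rot: [-3.141, 0.0, 1.535]
wrist_force: [-3.5, -0.2, 4.5]
width: 0.046
```

```bash

python3 -m inch '[{"linear":[0,0,0.08],"twist":0,"gripper":0},{"linear":[0,0,0.25],"twist":0,"gripper":0},{"linear":[0,0,0.5],"twist":0,"gripper":0},{"linear":[0,0,0.75],"twist":0,"gripper":0},{"linear":[0.1,0.1,1],"twist":0,"gripper":0},{"linear":[0.3,0.3,1],"twist":0,"gripper":0},{"linear":[0.55,0.55,1],"twist":0,"gripper":0},{"linear":[0.8,0.8,1],"twist":0,"gripper":0}]'
python3 -m inch '[{"linear":[0.25,0.25,0],"twist":0,"gripper":0},{"linear":[0.5,0.5,0],"twist":0,"gripper":0},{"linear":[0.75,0.75,0],"twist":0,"gripper":0},{"linear":[0.95,0.85,0],"twist":0,"gripper":0},{"linear":[1,0.9,-0.1],"twist":0,"gripper":0},{"linear":[1,0.9,-0.3],"twist":0,"gripper":0},{"linear":[1,0.9,-0.3],"twist":0,"gripper":0},{"linear":[1,0.9,-0.3],"twist":0,"gripper":0}]'
python3 - <<'E'
from mh import *
o=robot.get_obs(); s=snap('wrist','w9.png'); print(o['time'],o['tool_pos'],o['ee_rot'])
o=robot.get_obs();print(o['tool_pos'])
hsv=cv2.cvtColor(s['image'],cv2.COLOR_RGB2HSV)
for c,a,l in blobs(cv2.inRange(hsv,(60,70,40),(95,255,255)),2500):
    cn=max(cv2.findContours(l.astype(np.uint8),0,2)[0],key=cv2.contourArea); e=cv2.fitEllipse(cn)
    print(c,a,onplane(s,[e[0]],.019,o)[0])
E
```

```text
time: 16.63
tool_pos: [0.5512, -0.0066, 0.1719]
ee_rot: [3.141, -0.0, 1.534]
wrist_force: [0.0, -1.1, -4.8]
width: 0.0462
time: 17.3
tool_pos: [0.6481, 0.0821, 0.1384]
ee_rot: [-3.135, 0.001, 1.535]
wrist_force: [0.5, 0.0, -4.8]
width: 0.0463
17.3 [0.6481 0.0821 0.1384] [-3.1346  0.0008  1.5347]
[0.6491 0.0821 0.1405]
[278.4184 106.8172] 4261 [0.6588 0.1734 0.019 ]
```

View pics/w9.png

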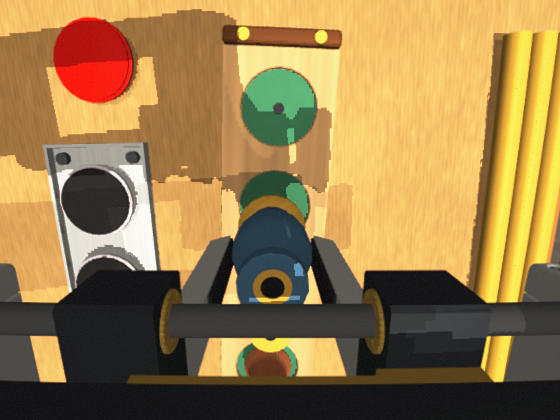

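The vase is held over the third well, and the free left-end well with its cheek is at (279,107). Lowering it.

```bash

python3 -m inch '[{"linear":[0,0,-0.25],"twist":0,"gripper":0},{"linear":[0,0,-0.45],"twist":0,"gripper":0},{"linear":[0,0,-0.6],"twist":0,"gripper":0},{"linear":[0,0,-0.68],"twist":0,"gripper":0},{"linear":[0,0,-0.7],"twist":0,"gripper":0},{"linear":[0,0,-0.71],"twist":0,"gripper":0},{"linear":[0,0,-0.72],"twist":0,"gripper":0},{"linear":[0,0,-0.72],"twist":0,"gripper":0}]'
python3 -m inch '[{"linear":[0,0,-0.005],"twist":0,"gripper":0},{"linear":[0,0,-0.01],"twist":0,"gripper":0},{"linear":[0,0,-0.015],"twist":0,"gripper":0},{"linear":[0,0,-0.015],"twist":0,"gripper":0}]'
```

```text
time: 18.02
tool_pos: [0.6513, 0.0826, 0.0717]
ee_rot: [3.138, -0.0, 1.535]
wrist_force: [0.4, 0.2, -3.9]
width: 0.0462
time: 18.35
tool_pos: [0.6504, 0.0827, 0.0685]
ee_rot: [3.141, -0.0, 1.535]
wrist_force: [0.0, 0.0, -4.5]
width: 0.0461
```

```bash

python3 -m inch '[{"linear":[0,0,-0.005],"twist":0,"gripper":0},{"linear":[0,0,-0.01],"twist":0,"gripper":0},{"linear":[0,0,-0.015],"twist":0,"gripper":0},{"linear":[0,0,-0.015],"twist":0,"gripper":0}]'
python3 -m inch '[{"linear":[0,0,-0.005],"twist":0,"gripper":0},{"linear":[0,0,-0.005],"twist":0,"gripper":0},{"linear":[0,0,-0.01],"twist":0,"gripper":0},{"linear":[0,0,-0.01],"twist":0,"gripper":0}]'
```

```text
time: 18.68
tool_pos: [0.6502, 0.0826, 0.0667]
ee_rot: [-3.141, 0.0, 1.535]
wrist_force: [0.2, -0.1, -3.8]
width: 0.0467
time: 19.02
tool_pos: [0.6503, 0.0826, 0.0664]
ee_rot: [3.141, 0.0, 1.535]
wrist_force: [-2.1, 0.1, -1.5]
width: 0.0464
```

```bash

python3 -m inch '[{"linear":[0,0,-0.005],"twist":0,"gripper":0},{"linear":[0,0,-0.005],"twist":0,"gripper":0},{"linear":[0,0,-0.005],"twist":0,"gripper":0}]'
python3 -m inch '[{"linear":[0,0,0],"twist":0,"gripper":1},{"linear":[0,0,0],"twist":0,"gripper":1},{"linear":[0,0,0],"twist":0,"gripper":1},{"linear":[0,0,0],"twist":0,"gripper":1},{"linear":[0,0,0.1],"twist":0,"gripper":1},{"linear":[0,0,0.3],"twist":0,"gripper":1},{"linear":[0,0,0.6],"twist":0,"gripper":1},{"linear":[0,0,0.95],"twist":0,"gripper":1}]'
python3 - <<'E'
from h import *
snap('wrist','w10.png')
E
```

```text
time: 19.27
tool_pos: [0.6504, 0.0827, 0.0664]
ee_rot: [3.141, -0.0, 1.535]
wrist_force: [-3.2, -0.1, 2.0]
width: 0.0462
time: 19.93
tool_pos: [0.6491, 0.0826, 0.1596]
ee_rot: [-3.137, 0.0, 1.535]
wrist_force: [0.9, -0.2, 0.5]
width: 0.0935
```

View pics/w10.png

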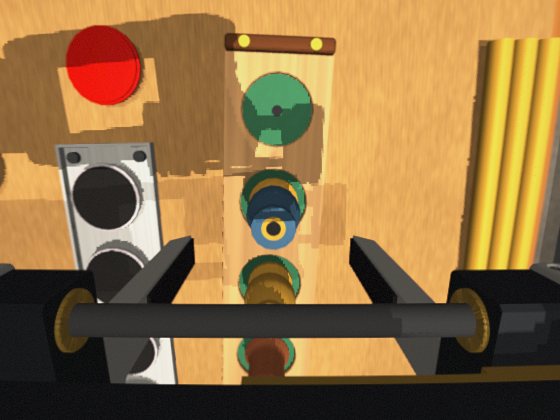

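The vase stands in its well at (273,203). Next is the drum.

```bash

python3 -m inch '[{"linear":[-0.2,-0.05,0.15],"twist":0,"gripper":1},{"linear":[-0.45,-0.2,0.15],"twist":0,"gripper":1},{"linear":[-0.7,-0.4,0.15],"twist":0,"gripper":1},{"linear":[-0.95,-0.6,0.15],"twist":0,"gripper":1}]'
python3 -m inch '[{"linear":[-0.25,-0.25,0],"twist":0,"gripper":1},{"linear":[-0.5,-0.5,0],"twist":0,"gripper":1},{"linear":[-0.75,-0.75,0],"twist":0,"gripper":1},{"linear":[-0.86,-1,0],"twist":0,"gripper":1}]'
python3 -m inch '[{"linear":[0,-0.33,-0.1],"twist":0,"gripper":1},{"linear":[0,-0.66,-0.2],"twist":0,"gripper":1},{"linear":[0,-0.9,-0.25],"twist":0,"gripper":1},{"linear":[0,-0.99,-0.25],"twist":0,"gripper":1},{"linear":[0,-0.99,-0.25],"twist":0,"gripper":1},{"linear":[0,-0.99,-0.25],"twist":0,"gripper":1}]'
python3 - <<'E'
from mh import *
o=robot.get_obs(); s=snap('wrist','w11.png'); print(o['time'],o['tool_pos'],o['ee_rot'])
print(robot.get_obs()['tool_pos'])
E
```

```text
time: 20.32
tool_pos: [0.5549, 0.0224, 0.1765]
ee_rot: [3.139, 0.0, 1.536]
wrist_force: [0.1, -0.5, -0.3]
width: 0.0939
time: 20.65
tool_pos: [0.4672, -0.0781, 0.1765]
ee_rot: [3.14, 0.001, 1.535]
wrist_force: [1.5, 0.1, 0.4]
width: 0.0942
time: 21.15
tool_pos: [0.4697, -0.1761, 0.1511]
ee_rot: [3.14, -0.0, 1.535]
wrist_force: [-0.2, 0.2, 0.3]
width: 0.0942
21.15 [ 0.4697 -0.1761  0.1511] [ 3.1404 -0.0004  1.5345]
[ 0.4698 -0.1755  0.1512]
```

View pics/w11.png

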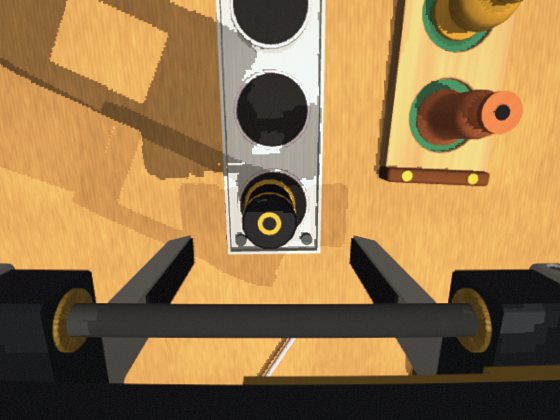

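The drum's bore is at (269,224), centred in the jaws. The screwdriver tip is well behind, at (280,355).

```bash

python3 -m inch '[{"linear":[-0.01,0,-0.25],"twist":0,"gripper":1},{"linear":[-0.01,0,-0.5],"twist":0,"gripper":1},{"linear":[-0.01,0,-0.75],"twist":0,"gripper":1},{"linear":[-0.01,0,-0.88],"twist":0,"gripper":1},{"linear":[-0.01,0,-0.91],"twist":0,"gripper":1},{"linear":[-0.01,0,-0.91],"twist":0,"gripper":0.3},{"linear":[-0.01,0,-0.91],"twist":0,"gripper":0},{"linear":[-0.01,0,-0.91],"twist":0,"gripper":0},{"linear":[-0.01,0,-0.91],"twist":0,"gripper":0},{"linear":[-0.01,0,-0.91],"twist":0,"gripper":0}]'
python3 -m inch '[{"linear":[0,0,0],"twist":0,"gripper":0},{"linear":[0,0,0],"twist":0,"gripper":0},{"linear":[0,0,0],"twist":0,"gripper":0},{"linear":[0,0,0],"twist":0,"gripper":0},{"linear":[0,0,0],"twist":0,"gripper":0},{"linear":[0,0,0],"twist":0,"gripper":0}]'
```

```text
time: 22.03
tool_pos: [0.4691, -0.1767, 0.0607]
ee_rot: [3.139, 0.001, 1.535]
wrist_force: [0.1, 0.4, 0.1]
width: 0.0641
time: 22.53
tool_pos: [0.4682, -0.1765, 0.0596]
ee_rot: [-3.141, 0.0, 1.535]
wrist_force: [-1.5, -0.3, 2.1]
width: 0.0436
```

```bash

python3 -m inch '[{"linear":[0,0,0.08],"twist":0,"gripper":0},{"linear":[0,0,0.25],"twist":0,"gripper":0},{"linear":[0,0,0.5],"twist":0,"gripper":0},{"linear":[0,0,0.75],"twist":0,"gripper":0},{"linear":[0.05,0.1,1],"twist":0,"gripper":0},{"linear":[0.1,0.3,1],"twist":0,"gripper":0},{"linear":[0.2,0.6,1],"twist":0,"gripper":0},{"linear":[0.3,0.9,1],"twist":0,"gripper":0}]'
python3 -m inch '[{"linear":[0.1,0.33,0.05],"twist":0,"gripper":0},{"linear":[0.2,0.66,0.1],"twist":0,"gripper":0},{"linear":[0.3,1,0.1],"twist":0,"gripper":0}]'
python3 -m inch '[{"linear":[0.1,0.33,0],"twist":0,"gripper":0},{"linear":[0.2,0.66,0],"twist":0,"gripper":0},{"linear":[0.4,1,0],"twist":0,"gripper":0}]'
python3 -m inch '[{"linear":[0.25,0.25,0],"twist":0,"gripper":0},{"linear":[0.5,0.45,0],"twist":0,"gripper":0},{"linear":[0.75,0.58,0],"twist":0,"gripper":0},{"linear":[0.9,0.59,-0.1],"twist":0,"gripper":0},{"linear":[0.9,0.59,-0.3],"twist":0,"gripper":0},{"linear":[0.9,0.59,-0.4],"twist":0,"gripper":0},{"linear":[0.9,0.59,-0.4],"twist":0,"gripper":0},{"linear":[0.9,0.59,-0.4],"twist":0,"gripper":0}]'
python3 - <<'E'
from mh import *
o=robot.get_obs(); s=snap('wrist','w12.png'); print(o['time'],o['tool_pos'],o['ee_rot'])
o=robot.get_obs();print(o['tool_pos'])
E
```

```text
time: 23.2
tool_pos: [0.4987, -0.0858, 0.16]
ee_rot: [3.14, -0.0, 1.533]
wrist_force: [0.1, -1.1, -2.2]
width: 0.0434
time: 23.45
tool_pos: [0.5289, 0.0151, 0.1702]
ee_rot: [3.14, -0.0, 1.535]
wrist_force: [0.3, -0.1, -2.1]
width: 0.0437
time: 23.7
tool_pos: [0.5673, 0.1154, 0.1694]
ee_rot: [-3.14, 0.0, 1.535]
wrist_force: [1.7, -0.7, -2.0]
width: 0.0434
time: 24.37
tool_pos: [0.6571, 0.1724, 0.1279]
ee_rot: [-3.138, 0.001, 1.535]
wrist_force: [-0.7, 0.3, -1.9]
width: 0.0437
24.3667 [0.6571 0.1724 0.1279] [-3.1382  0.0006  1.535 ]
[0.6579 0.1725 0.1296]
```

View pics/w12.png

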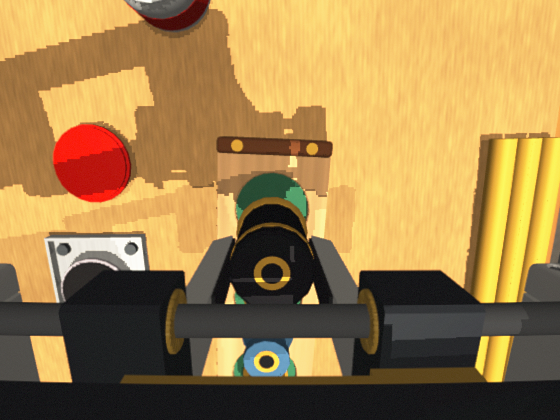

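The drum is over the left-end well, next to the cheek. Lowering it gently.

```bash

python3 -m inch '[{"linear":[0,0,-0.25],"twist":0,"gripper":0},{"linear":[0,0,-0.45],"twist":0,"gripper":0},{"linear":[0,0,-0.6],"twist":0,"gripper":0},{"linear":[0,0,-0.68],"twist":0,"gripper":0},{"linear":[0,0,-0.7],"twist":0,"gripper":0},{"linear":[0,0,-0.71],"twist":0,"gripper":0},{"linear":[0,0,-0.72],"twist":0,"gripper":0},{"linear":[0,0,-0.72],"twist":0,"gripper":0}]'
python3 -m inch '[{"linear":[0,0,-0.005],"twist":0,"gripper":0},{"linear":[0,0,-0.01],"twist":0,"gripper":0},{"linear":[0,0,-0.015],"twist":0,"gripper":0},{"linear":[0,0,-0.015],"twist":0,"gripper":0}]'
```

```text
time: 25.08
tool_pos: [0.6593, 0.1728, 0.0593]
ee_rot: [3.139, -0.001, 1.535]
wrist_force: [0.7, -0.6, -2.1]
width: 0.0438
time: 25.42
tool_pos: [0.6583, 0.1727, 0.056]
ee_rot: [3.141, -0.0, 1.535]
wrist_force: [-0.1, 1.0, -1.8]
width: 0.0435
```

```bash

python3 -m inch '[{"linear":[0,0,-0.005],"twist":0,"gripper":0},{"linear":[0,0,-0.01],"twist":0,"gripper":0},{"linear":[0,0,-0.015],"twist":0,"gripper":0},{"linear":[0,0,-0.015],"twist":0,"gripper":0}]'
python3 -m inch '[{"linear":[0,0,-0.005],"twist":0,"gripper":0},{"linear":[0,0,-0.005],"twist":0,"gripper":0},{"linear":[0,0,-0.01],"twist":0,"gripper":0},{"linear":[0,0,-0.01],"twist":0,"gripper":0}]'
```

```text
time: 25.75
tool_pos: [0.6582, 0.1726, 0.0541]
ee_rot: [-3.141, 0.0, 1.535]
wrist_force: [-0.6, 0.4, -2.4]
width: 0.0434
time: 26.08
tool_pos: [0.6583, 0.1727, 0.0537]
ee_rot: [3.141, -0.0, 1.535]
wrist_force: [0.3, -0.2, -0.9]
width: 0.0433
```

```bash

python3 -m inch '[{"linear":[0,0,-0.005],"twist":0,"gripper":0},{"linear":[0,0,-0.005],"twist":0,"gripper":0},{"linear":[0,0,-0.005],"twist":0,"gripper":0}]'
```

```text
time: 26.33
tool_pos: [0.6583, 0.1727, 0.0537]
ee_rot: [3.141, -0.0, 1.535]
wrist_force: [-1.7, -0.3, 1.8]
width: 0.0438
```

The drum is in contact (+1.8 N). I'll release, rise and back the arm away so the fixed cameras have a clear view.

```bash

python3 -m inch '[{"linear":[0,0,0],"twist":0,"gripper":1},{"linear":[0,0,0],"twist":0,"gripper":1},{"linear":[0,0,0],"twist":0,"gripper":1},{"linear":[0,0,0],"twist":0,"gripper":1},{"linear":[0,0,0.1],"twist":0,"gripper":1},{"linear":[0,0,0.3],"twist":0,"gripper":1},{"linear":[0,0,0.6],"twist":0,"gripper":1},{"linear":[0,0,0.95],"twist":0,"gripper":1}]'
python3 -m inch '[{"linear":[-0.1,0.1,0.3],"twist":0,"gripper":1},{"linear":[-0.3,0.3,0.6],"twist":0,"gripper":1},{"linear":[-0.6,0.6,0.7],"twist":0,"gripper":1},{"linear":[-0.9,0.9,0.7],"twist":0,"gripper":1}]'
python3 -m inch '[{"linear":[-0.3,0.3,0],"twist":0,"gripper":1},{"linear":[-0.6,0.6,0],"twist":0,"gripper":1},{"linear":[-0.9,0.9,0],"twist":0,"gripper":1}]'
python3 -m inch '[{"linear":[-0.3,0.2,0],"twist":0,"gripper":1},{"linear":[-0.6,0.4,0],"twist":0,"gripper":1},{"linear":[-0.8,0.5,0],"twist":0,"gripper":1},{"linear":[-0.8,0.5,0],"twist":0,"gripper":1},{"linear":[-0.8,0.5,0],"twist":0,"gripper":1}]'
python3 - <<'E'
from mh import *
for n in ['top','scene']:
    s=snap(n,n+'9.png'); P=cloud(s)
    sl=(slice(130,260),slice(170,380)) if n=='top' else (slice(140,350),slice(170,360))
    cv2.imwrite('pics/%s9c.png'%n,cv2.resize(cv2.cvtColor(s['image'][sl],cv2.COLOR_RGB2BGR),None,fx=2.8,fy=2.8))
    m=(P[...,2]>0.045)&(P[...,2]<0.14)&(P[...,0]>0.4)&(P[...,0]<0.75)&(abs(P[...,1])<.23)&(s['depth']>0)
    for c,a,l in blobs(m,40):
        q=P[l]; zt=np.percentile(q[:,2],97); t=q[q[:,2]>zt-.006]
        print(n,c,a,'ztop',zt,'top mean',t.mean(0))
E
```

```text
time: 27.0
tool_pos: [0.657, 0.1724, 0.147]
ee_rot: [-3.137, 0.001, 1.535]
wrist_force: [1.0, -0.1, -0.3]
width: 0.0924
time: 27.33
tool_pos: [0.5717, 0.2615, 0.2239]
ee_rot: [3.132, -0.004, 1.533]
wrist_force: [-0.4, 1.3, 0.7]
width: 0.0938
time: 27.58
tool_pos: [0.4804, 0.3503, 0.2192]
ee_rot: [3.14, -0.001, 1.535]
wrist_force: [-0.2, 0.9, 0.2]
width: 0.0942
time: 28.0
tool_pos: [0.4012, 0.3998, 0.219]
ee_rot: [3.14, -0.001, 1.537]
wrist_force: [-0.5, 0.4, 0.8]
width: 0.0941
top [207.1449 159.0507] 276 ztop 0.08845188155079342 top mean [0.658  0.1724 0.085 ]
top [241.84   162.5745] 275 ztop 0.11366071222465692 top mean [0.65   0.0821 0.1111]
top [276.2621 166.4586] 290 ztop 0.0939514044328805 top mean [ 0.6433 -0.0072  0.0913]
top [310.9444 169.0909] 198 ztop 0.09999452176546952 top mean [ 0.6362 -0.0981  0.0973]
scene [216.2478 231.8746] 343 ztop 0.09988918167332701 top mean [ 0.638  -0.0974  0.0978]
scene [244.1219 255.2844] 443 ztop 0.0941069734488859 top mean [ 0.6451 -0.0064  0.0918]
scene [273.6185 275.4682] 519 ztop 0.11352344117968016 top mean [0.6517 0.083  0.1115]
scene [305.5896 302.527 ] 463 ztop 0.08826622396239192 top mean [0.6598 0.1747 0.0858]
```

View pics/scene9c.png

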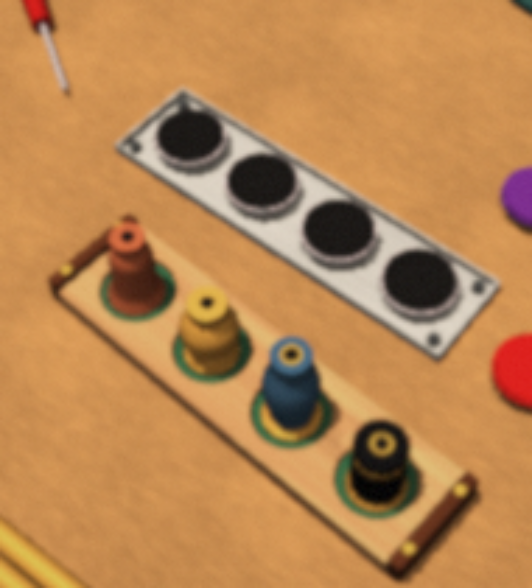

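View pics/top9.png

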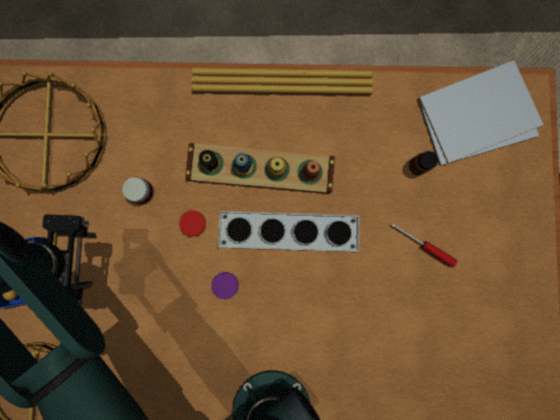

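The top view shows all four parts upright in the wells at (208,160), (242,164), (276,168) and (311,171), from left to right drum, vase, ball, bell. The discs are empty, and the tin (137,190), jar (423,163) and screwdriver (425,246) are where they were. Handing in.

```bash
python3 - <<'E'
from bench import robot
print(robot.close_job(), robot.get_obs()['time'])
E
```

```text
the job is handed in; nothing more can be done
the job is handed in; nothing more can be done
```

All four parts are on the fitter's rack in reverse order, and the job was handed in shortly after 28 s on the robot clock. From left to right they now stand drum, vase, ball, bell; the cleaning rack had bell, ball, vase, drum. I lowered each part slowly until the wrist force showed it was resting on the floor of its well, reading 1–4 N, before opening the jaws.

**Last checks:** The top-camera tops are within about 2 mm of the well centres and the expected heights, and the scene camera agrees to about 3 mm. In both pictures all four parts stand upright. The tin, jar and screwdriver appear unmoved in the top view, though I compared those by eye. No check failed or disagreed.

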